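# Stack the gauge cases in the docking corner

### The arm

A 6-joint arm with a two-finger parallel gripper is mounted at the origin on the work surface. World frame = base frame: x ahead of the robot, y to its left, z up, the work surface at z = 0. Lengths are in m, angles in rad, forces in N, time in s.
With the tool pointing down it reaches from about 0.225 to 0.875 m from the base axis. Payload 3.4 kg.
Tool frame: the origin (TCP) lies between the finger pads; the fingertips stand 19 mm ahead of it and the grasp point (between the pads) is the TCP; z points along the fingers, y is the line along which they close (so a half turn about z gives the same grasp; the last joint's range is limited). The gripper opens to 85 mm and grips with 20 to 120 N. Pads are 22 mm wide; open, the fingers measure 114 mm over their backs; the gripper's body (76 mm by 85 mm) begins 54 mm behind the grasp point. The pads swing forward as they close: fully open they stand 13 mm farther back than shut.
Start: joints at [-1.278, 0.276, 1.505, -0, 1.361, -0.121], TCP at [0.231, -0.527, 0.25] pointing down, gripper open.
Joint ranges: [-2.89, 2.89], [-0.75, 2.08], [0.22, 2.7], [-1.18, 4.32], [0.11, 2.71], [-2.7, 2.7]. Speed limits (rad/s): [2.57, 2.57, 3.14, 3.14, 3.14, 3.14].

### API

Orientations are given as a rotation vector (axis times angle).
In Python, from cell import env, viewer gives the robot as it stands.
- The arm moves only by the shell command python3 -m crank 'ROWS' [OPENING] [FORCE]. ROWS is JSON, a list of rows, each a list of 2 entries, a list of its own where there are three numbers: the shift along the world's x, y, z in units of 25 mm (1.0 is 25 mm), then the turn, a rotation vector about the world's x, y, z in units of 6 degrees (1.0 is 6 degrees). A call has 1 to 10 rows; each row shifts and turns the commanded pose from where the row before left it; what a row does not reach is not made up. A row lasts 1/12 s, in which the tool goes at most 41.7 mm and 7.16 degrees, less where a joint would pass 70% of its speed; a pose out of reach is approached as far as the arm can. A call is refused whole if a number of a shift passes 1 or a number of a turn 1, either way. A call with a gripper value outside its range is refused whole. OPENING is the opening, from 0 (shut) to 1 (fully open), set as the call begins (- or left out, the last holds). The fingers move at their own pace and stop on an object; FORCE is the grip in N (left out, the last holds). Time passes only in rows, so rows that do not move let the fingers close. It gives the time, the measured TCP pose, the force, the opening and the grip force at its end, in the units of the state.
- env.read_state(): the state, without advancing time (a new reading comes with each control period).
- viewer.snapshot(name): name is "scene" or "top"; returns (picture, depth): 480x640x3 uint8, red, green, blue; 480x640 float32, m along the optical axis (not along the pixel's ray), 0 where there is no reading.
- viewer.camera_params(name): a dict with "intrinsics" (3x3 intrinsics, pixels), "rvec" (rotation vector, rad) and "tvec" (3), from world to camera coordinates, as OpenCV has them. Camera axes: x right, y down, z forward; pixel columns grow to the right and rows downward; lengths in m; the calibration is good to about 2 mm. A picture is of the moment at which its call begins. camera_params takes no time and is no camera call.
- env.hand_in(): hands the job in; it is judged then, once.
The state is a dict: "t": time; "q": joint angles; "qvel": joint speeds; "effort": joint torques, N m; "eef_pos": TCP position; "ee_rot": TCP orientation; "contact_force": force on the tool from outside, world axes, zero at the start; "ft_torque": the same for the moment, N m; "finger_gap": finger opening in m; "grasp_force": force on a finger pad.
Only numpy, scipy, OpenCV 4.12 (cv2) and the standard library are available. Lean on these libraries where they do the work, as an engineer would, in place of code of your own. Each camera call takes 0.05 s, during which the arm holds its last target. There are 200 camera calls.

### The job

Slide the largest wooden case along the bench into the corner beside the grey riser, pressing it gently but firmly home against the depth stop and leaving it there close beside the riser (a finger's width at most). Then slide the medium case off the riser onto it, and last set the smallest case down gently on the medium one: a square, largest-first stack with every base fully supported, nothing overhanging. Do not ram the stop, and leave the other things on the bench and riser where they are.

Things in the scene. Friction and masses are not known exactly. Their poses are not given: they have to be found in the camera images.
- dock: Docking corner fixed to the bench: a grey riser block with a steel top, 280 (x) x 150 (y) x 48 mm high. Origin on the bench on the riser's right-hand face (the face that looks to -y); the riser spans x -130 to +150 mm and y 0 to +150 mm of this frame. The docking place for the large case is on the bench at y < 0, beside that face.
- depth_stop: Stop at the far (+x) end of the docking place. Origin on the bench at (0, -85 mm) of the dock frame, same axes. Its aluminium face, 130 wide, top 36 mm up, is locked somewhere from x = 60 to 84 mm, NOT reported: find it by touch or sight. A sprung pad (30 wide, 0.1 to 0.8 N) stands 5 mm proud of the face; home means against the hard face behind it, pressed with 5 to 20 N. All ends at x = 205 mm.
- large_case: Largest wooden case, 120 (x) x 170 (y) x 45 mm high, about 0.5 kg, too wide to grip; sliding it on the bench takes 3 to 9 N. Origin at the centre of its underside, z up. It starts on the bench in front of the depth stop, short of it and away from the riser, a little turned.
- medium_case: Medium wooden case, 90 (x) x 125 (y) x 40 mm high, about 0.35 kg, too wide to grip. Origin at the centre of its underside. It starts on top of the riser, whose top is 3 mm above the top of the large case, nearer the robot than where it must go and a little turned.
- small_case: Smallest wooden case, 54 (x) x 85 (y) x 35 mm high, about 0.25 kg, grip it from above across its 54 mm width. Origin at the centre of its underside. It lies flat on the bench, left or right. On the stack its long side runs along the long side of the medium case.
- ring_gauge: Bystander: steel ring gauge lying flat, 72 mm across, 22 mm high; origin at the centre of its underside.
- vee_block: Bystander: dark steel vee block, 60 x 70 x 44 mm high; origin at the centre of its underside.
- setting_disc: Bystander: steel disc, 44 mm across, 14 mm high, on the far end of the riser; origin at the centre of its underside.
- screwdriver: Bystander: screwdriver lying on the bench, 170 mm long, along its x axis.
Things that resemble listed ones, but are neither listed nor needed, are in the scene too. What is shaped like the small_case but green is not meant.

How it is judged:
On the way, in this order (a step that is already met when the one before it is completed fails the run):
1. the large case is pressed home against the hard face of the depth stop (at least 4 N) (contact force between large_case and depth_stop above 4 N and height (world z) of large_case below 0.005 m), for 0.1 s.
2. the medium case lies flat and fully supported on the large case (x of medium_case in the frame of large_case between -0.016 and 0.016 m and y of medium_case in the frame of large_case between -0.024 and 0.024 m and z of medium_case in the frame of large_case between 0.041 and 0.049 m and angle between the x axis of medium_case and the x axis of large_case, either way round below 0.12 rad and angle between medium_case's own z axis and vertical below 0.04 rad and contact force between medium_case and large_case above 0.5 N), for 0.2 s.
3. the small case lies flat and fully supported on the medium case (x of small_case in the frame of medium_case between -0.019 and 0.019 m and y of small_case in the frame of medium_case between -0.022 and 0.022 m and z of small_case in the frame of medium_case between 0.036 and 0.044 m and angle between the x axis of small_case and the x axis of medium_case, either way round below 0.15 rad and angle between small_case's own z axis and vertical below 0.04 rad and contact force between small_case and medium_case above 0.5 N), for 0.2 s.
At the end, for the whole second after the job is handed in: Large case against the stop (within 3 mm, pad still pressed in), square to 0.06 rad, at most 30 mm from the riser; medium flat on it, within 16 mm (x), 24 mm (y) of centre, square to 0.12 rad; small flat on that, within 19, 22 mm, 0.15 rad; all still and released (all of step 2 and all of step 3 and y of large_case in the frame of dock between -0.115 and -0.08 m and contact force between large_case and depth_stop above 0.35 N and angle between large_case's own z axis and vertical below 0.03 rad and angle between the x axis of large_case and the x axis of dock, either way round below 0.06 rad and linear speed of each of large_case, medium_case, small_case below 0.02 m/s and angular speed of each of large_case, medium_case, small_case below 0.15 rad/s and contact force between each of large_case, medium_case, small_case and the fingers below 0.05 N); the robot touches nothing.
It fails at once if the depth stop is rammed (over 60 N) (contact force between large_case and depth_stop above 60 N).
It fails at once if the small case is banged or pressed hard onto the medium one (over 80 N) (contact force between small_case and medium_case above 80 N).
It fails at once if the small case is let go more than 6 mm above the medium one (z of small_case in the frame of medium_case between 0.046 and 0.2 m and horizontal distance between small_case and medium_case below 0.04 m and contact force between small_case and the fingers below 0.02 N).
It fails at once if a bystander is moved by more than 20 mm (distance of any of ring_gauge, vee_block, setting_disc, screwdriver from where it was at the start of the episode above 0.02 m).
It also fails if it takes over 72 s, if anything falls off the work surface, if the arm or the gripper's body presses on something with over 40 N, if the wrist force passes 120 N, or if a joint passes its speed limit or range.

## Working session

There is one attempt and no reset: what is moved stays moved. The work goes in short steps, Python scripts to look and compute and a shell command to move; the robot and the scene stay as the last step left them, time stands still between calls to the robot, and variables do not carry over. Pictures are saved under pics/ and viewed, at most 10 in all, crops included, and the job is handed in when it is done.

```bash
ls; mkdir -p pics; python3 - <<'E'
from cell import env, viewer
import cv2,numpy as np
print(env.read_state())
for n in("scene","top"):
    p,d=viewer.snapshot(n); cv2.imwrite(f"pics/{n}0.png",p[:,:,::-1]); np.savez(f"pics/{n}0.npz",p=p,d=d); print(n,viewer.camera_params(n))
E
```

```text
pics
{'t': 0.0, 'q': array([-1.27803435e+00,  2.76640118e-01,  1.50615784e+00, -9.92455095e-06,
        1.36070480e+00, -1.20988121e-01]), 'qvel': array([-0.00064169,  0.00041578, -0.00017556, -0.000581  ,  0.00208248,
       -0.0002981 ]), 'effort': array([-9.38915800e-04, -4.16780627e+01, -2.45811760e+01, -3.38997506e-04,
        1.12666312e-02, -1.31355287e-05]), 'eef_pos': array([ 0.23102828, -0.52599669,  0.24940411]), 'ee_rot': array([-3.07274390e+00, -6.44903735e-01,  2.72398829e-04]), 'contact_force': array([-0.54505458,  0.20494735,  0.12499365]), 'ft_torque': array([0.03506139, 0.02083125, 0.00694584]), 'grasp_force': 0.0, 'finger_gap': 0.08547702822921097}
scene {'intrinsics': array([[446.42686968,   0.        , 325.80059141],
       [  0.        , 446.42686968, 238.53220478],
       [  0.        ,   0.        ,   1.        ]]), 'rvec': array([ 0.88836293,  2.29741517, -1.27478264]), 'tvec': array([ 0.47454748, -0.1071274 ,  1.35774944])}
top {'intrinsics': array([[586.08399064,   0.        , 326.71105016],
       [  0.        , 586.08399064, 232.2736853 ],
       [  0.        ,   0.        ,   1.        ]]), 'rvec': array([ 2.1464176 , -2.11091589,  0.19566454]), 'tvec': array([-0.07586218,  0.58183834,  1.35990581])}
```

View pics/top0.png

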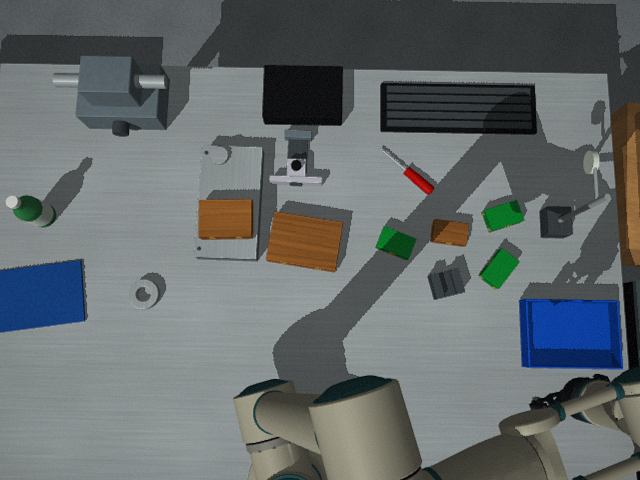

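View pics/scene0.png

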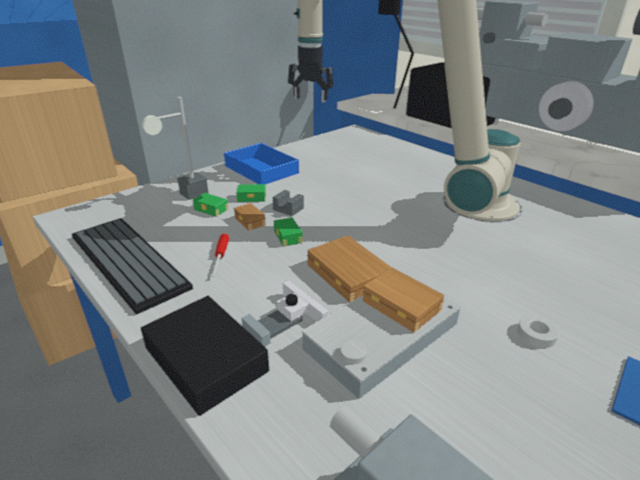

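The top view shows the riser at (230,203) with the medium case at (226,219) and the disc at (217,155). The large case is at (305,241), the stop at (296,180), the vee block at (447,282), the screwdriver at (410,172) and the ring at (145,294).
Candidates for the small case: brown (450,231), green (396,242), green (503,215), green (499,268). I choose the brown one at (450,231).

```bash
cat > h.py <<'E'
import numpy as np,cv2
from cell import env, viewer
def cloud(n,snap=None):
    p,d=snap or viewer.snapshot(n); c=viewer.camera_params(n); K=c["intrinsics"]; R=cv2.Rodrigues(c["rvec"])[0]
    v,u=np.mgrid[:480,:640]; X=np.stack([(u-K[0,2])*d/K[0,0],(v-K[1,2])*d/K[1,1],d],-1)
    W=(X-c["tvec"])@R; W[d<=0]=np.nan
    return p,W
def rect(W,m,zlo,zhi,lo,hi,name=""):
    """min-area rectangle of masked points in a world box; prints centre, sizes, angle of side nearest x"""
    s=m&(W[...,2]>zlo)&(W[...,2]<zhi)&(W[...,0]>lo[0])&(W[...,0]<hi[0])&(W[...,1]>lo[1])&(W[...,1]<hi[1])
    n,l,st,_=cv2.connectedComponentsWithStats(s.astype(np.uint8)); 
    if n<2: print(name,"none"); return
    s=l==1+np.argmax(st[1:,4]); P=W[s]
    (cx,cy),(a,b),t=cv2.minAreaRect((P[:,:2]*1000).astype(np.float32))
    if t>45: t-=90; a,b=b,a
    print(name,"c(mm) %.1f %.1f size %.0f %.0f ang %.2f z %.1f n %d"%(cx,cy,a,b,t,np.median(P[:,2])*1000,len(P)))
def masks(p):
    h=cv2.cvtColor(p,cv2.COLOR_RGB2HSV)
    return (h[...,0]>5)&(h[...,0]<22)&(h[...,1]>110),(h[...,1]<60)
def cases(n="top",snap=None):
    p,W=cloud(n,snap); b,g=masks(p)
    rect(W,b,.036,.055,(.2,-.14),(.7,.3),"large")
    rect(W,b,.075,.1,(.2,-.14),(.7,.3),"medium")
    rect(W,b,.025,.046,(.2,-.5),(.7,-.14),"small")
    rect(W,b,.11,.14,(.2,-.14),(.7,.4),"stacked small")
    return p,W
E
python3 - <<'E'
from h import *
z=np.load("pics/top0.npz"); p,W=cases("top",(z["p"],z["d"])); b,g=masks(p); 
for u,v in((305,241),(226,219),(450,231),(230,185),(220,155),(296,180),(275,182),(318,182),(447,275),(145,280),(300,320),(410,172)): print(u,v,W[v,u].round(4))
rect(W,g,.043,.053,(.3,.05),(.8,.4),"riser")
rect(W,g,.02,.042,(.4,-.1),(.8,.1),"stop")
rect(W,g,.02,.06,(.2,-.5),(.45,-.1),"vee")
rect(W,g,.012,.03,(.2,.2),(.5,.5),"ring")
z=np.load("pics/scene0.npz"); cases("scene",(z["p"],z["d"]))
p2,W2=cloud("scene",(z["p"],z["d"]));b,g=masks(p2);rect(W2,g,.043,.053,(.3,.05),(.8,.4),"riser")
c=np.vstack([cv2.resize(p[190:290,380:540],(800,500))]);cv2.imwrite("pics/crop.png",c[:,:,::-1])
E
```

```text
large c(mm) 563.2 -11.7 size 122 170 ang -8.33 z 46.5 n 3446
medium c(mm) 607.3 174.7 size 92 125 ang 1.92 z 89.5 n 2021
small c(mm) 592.3 -367.1 size 56 86 ang -7.12 z 36.2 n 794
stacked small none
305 241 [ 0.5612 -0.0142  0.0503]
226 219 [0.6055 0.1727 0.0824]
450 231 [ 0.5938 -0.3666  0.0389]
230 185 [0.6959 0.1718 0.0544]
220 155 [0.7682 0.1978 0.0653]
296 180 [0.7145 0.0117 0.0431]
275 182 [0.7134 0.0649 0.025 ]
318 182 [ 0.7108 -0.0426  0.0415]
447 275 [ 0.488  -0.3608  0.0213]
145 280 [0.4633 0.3717 0.0237]
300 320 [ 0.3746 -0.0046 -0.0044]
410 172 [ 0.7462 -0.273   0.0214]
riser c(mm) 658.4 175.6 size 282 152 ang -1.24 z 49.3 n 3769
stop c(mm) 738.2 15.4 size 67 129 ang 2.49 z 36.7 n 609
vee c(mm) 441.8 -360.4 size 20 72 ang 4.66 z 42.2 n 162
ring c(mm) 431.1 373.9 size 71 71 ang 0.05 z 23.0 n 560
large c(mm) 566.3 -12.0 size 120 171 ang -8.19 z 45.2 n 2336
medium c(mm) 609.7 173.2 size 91 128 ang 1.90 z 87.8 n 2272
small c(mm) 595.5 -365.4 size 53 85 ang -6.70 z 35.0 n 345
stacked small none
riser c(mm) 658.2 173.6 size 281 152 ang -1.24 z 48.0 n 5113
```

View pics/crop.png

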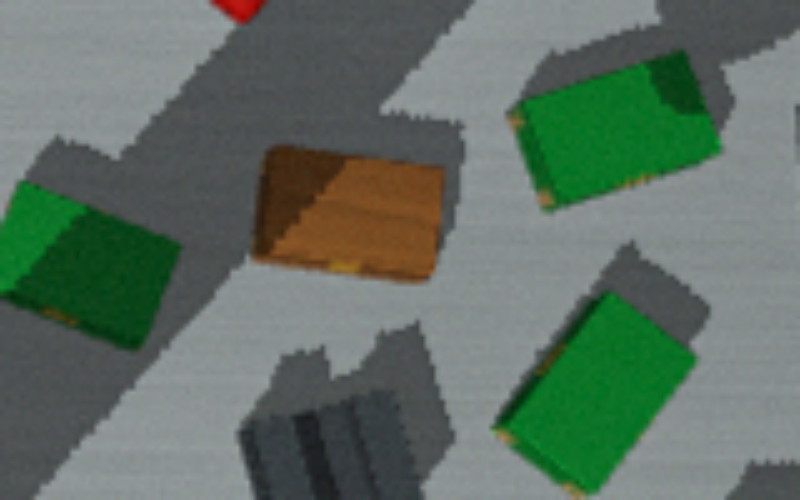

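The crop shows the only brown one at (350,210), i.e. full-image (450,232); its neighbours are all green. The sizes and heights I measured match those given. Plan: square and shift the large case with two open fingers from its right side, then push it in from the rear.

```bash
python3 -m crank '[[[0.83,0.94,0],[0,0,0.68]],[[0.83,0.94,0],[0,0,0.68]],[[0.83,0.94,0],[0,0,0.68]],[[0.83,0.94,0],[0,0,0.68]],[[0.83,0.94,0],[0,0,0.68]],[[0.83,0.94,0],[0,0,0.68]],[[0.83,0.94,0],[0,0,0.68]],[[0.83,0.94,0],[0,0,0.68]]]' 0.6
python3 -m crank '[[[0.83,0.94,0],[0,0,0.68]],[[0.83,0.94,0],[0,0,0.68]],[[0.83,0.94,0],[0,0,0.68]],[[0.83,0.94,0],[0,0,0.68]],[[0.83,0.94,0],[0,0,0.68]],[[0.83,0.94,0],[0,0,0.68]],[[0.83,0.94,0],[0,0,0.68]],[[0.83,0.94,0],[0,0,0.68]],[[0,0,0],[0,0,0]]]'
```

```text
t: 0.77
eef_pos: [0.3978, -0.337, 0.25]
ee_rot: [-2.766, -1.488, 0.0]
contact_force: [0.4, -0.5, 0.1]
finger_gap: 0.0513
grasp_force: 0.0
t: 1.52
eef_pos: [0.5664, -0.1462, 0.2496]
ee_rot: [-2.233, -2.208, -0.006]
contact_force: [-0.1, 0.2, 0.0]
finger_gap: 0.0505
grasp_force: 0.0
```

```bash
python3 -m crank '[[[0,0,-1],[0,0,-0.1]],[[0,0,-1],[0,0,0]],[[0,0,-1],[0,0,0]],[[0,0,-1],[0,0,0]],[[0,0,-1],[0,0,0]],[[0,0,-1],[0,0,0]],[[0,0,-1],[0,0,0]],[[0,0,-1],[0,0,0]],[[0,0,-0.8],[0,0,0]],[[0,0,0],[0,0,0]]]'
python3 -m crank '[[[0,0.4,0],[0,0,0]],[[0,0.4,0],[0,0,0]],[[0,0.2,0],[0,0,0]],[[0,0.2,0],[0,0,0]],[[0,0.2,0],[0,0,0]],[[0,0.2,0],[0,0,0]]]'
python3 - <<'E'
from h import *
p,W=cases("top")
E
```

```text
t: 2.35
eef_pos: [0.5595, -0.1497, 0.0261]
ee_rot: [-2.247, -2.183, 0.006]
contact_force: [-0.4, 0.6, 0.0]
finger_gap: 0.0512
grasp_force: 0.0
t: 2.85
eef_pos: [0.5645, -0.1108, 0.0316]
ee_rot: [2.248, 2.188, 0.001]
contact_force: [1.9, -4.2, 0.4]
finger_gap: 0.0514
grasp_force: 1.9
large c(mm) 567.3 26.2 size 121 99 ang -7.94 z 46.3 n 1679
medium c(mm) 606.9 174.8 size 93 125 ang 2.22 z 89.4 n 2035
small c(mm) 592.8 -367.2 size 56 87 ang -7.12 z 36.1 n 801
stacked small none
```

```bash
python3 -m crank '[[[0,0.2,0],[0,0,0]],[[0,0.2,0],[0,0,0]],[[0,0.2,0],[0,0,0]],[[0,0.2,0],[0,0,0]],[[0,0,0],[0,0,0]],[[0,0,0],[0,0,0]]]'
python3 - <<'E'
from h import *
cases("top");p,W=cases("scene"); cv2.imwrite("pics/s1.png",p[130:350,180:480,::-1])
E
```

```text
t: 3.4
eef_pos: [0.5638, -0.0906, 0.0307]
ee_rot: [2.251, 2.189, 0.001]
contact_force: [1.3, -1.7, 0.7]
finger_gap: 0.0514
grasp_force: 0.9
large c(mm) 560.2 47.6 size 122 95 ang -6.09 z 46.5 n 1529
medium c(mm) 607.1 174.6 size 92 125 ang 2.17 z 89.5 n 2039
small c(mm) 593.2 -367.5 size 56 87 ang -7.85 z 36.3 n 793
stacked small none
large c(mm) 560.6 4.2 size 121 173 ang -4.55 z 45.2 n 2142
medium c(mm) 608.9 174.3 size 92 127 ang 1.06 z 87.9 n 2280
small c(mm) 595.0 -366.1 size 55 84 ang -6.94 z 35.1 n 346
stacked small none
```

Large case is at yaw about -4.5° and dock y about -97 mm. Now I go round behind it with the gripper fully open across y.

```bash
python3 -m crank '[[[0,-0.6,0],[0,0,0]],[[0,-0.6,0],[0,0,0]],[[0,0,1],[0,0,0]],[[0,0,1],[0,0,0]],[[0,0,1],[0,0,0]],[[-0.4,0.4,0],[0,0,-1]],[[-0.4,0.4,0],[0,0,-1]],[[-0.4,0.4,0],[0,0,-1]],[[-0.4,0.4,0],[0,0,-1]],[[-0.4,0.4,0],[0,0,-1]]]' 1
python3 -m crank '[[[-0.4,0.4,0],[0,0,-1]],[[-0.4,0.4,0],[0,0,-1]],[[-0.4,0.4,0],[0,0,-1]],[[-0.4,0.4,0],[0,0,-1]],[[-0.4,0.4,0],[0,0,-1]],[[-0.4,0.4,0],[0,0,-1]],[[-0.4,0.4,0],[0,0,-1]],[[0,0.1,0],[0,0,-1]],[[0,0.1,0],[0,0,-1]],[[0,0,0],[0,0,-1]]]'
python3 -m crank '[[[0,0,0],[0,0,0]],[[0,0,0],[0,0,0]]]'
```

```text
t: 4.33
eef_pos: [0.5118, -0.0703, 0.1049]
ee_rot: [-2.746, -1.523, 0.002]
contact_force: [0.5, 0.8, 0.1]
finger_gap: 0.0855
grasp_force: 0.0
t: 5.17
eef_pos: [0.4422, 0.0048, 0.105]
ee_rot: [-3.14, 0.053, 0.003]
contact_force: [0.3, -0.3, -0.3]
finger_gap: 0.0855
grasp_force: 0.0
t: 5.33
eef_pos: [0.4427, 0.0043, 0.1051]
ee_rot: [-3.141, 0.041, 0.002]
contact_force: [0.6, 0.3, 0.0]
finger_gap: 0.0849
grasp_force: 0.0
```

```bash
python3 -m crank '[[[0,0,-1],[0,0,0]],[[0,0,-1],[0,0,0]],[[0,0,-1],[0,0,0]],[[0.5,0,0],[0,0,0]],[[0.5,0,0],[0,0,0]],[[0.4,0,0],[0,0,0]],[[0.3,0,0],[0,0,0]],[[0.3,0,0],[0,0,0]],[[0.3,0,0],[0,0,0]]]'
python3 -m crank '[[[0.3,0,0],[0,0,0]],[[0.3,-0.01,0],[0,0,0]],[[0.3,-0.01,0],[0,0,0]],[[0.3,-0.01,0],[0,0,0]],[[0.2,0,0],[0,0,0]],[[0.2,-0.01,0],[0,0,0]]]'
python3 - <<'E'
from h import *
cases("top");cases("scene")
E
```

```text
t: 6.08
eef_pos: [0.4984, 0.0046, 0.0301]
ee_rot: [-3.141, 0.043, 0.009]
contact_force: [-5.2, -0.7, 2.5]
finger_gap: 0.085
grasp_force: 2.5
t: 6.58
eef_pos: [0.5406, 0.0036, 0.0303]
ee_rot: [-3.141, 0.044, 0.003]
contact_force: [-5.3, 0.6, 3.6]
finger_gap: 0.0854
grasp_force: 2.8
large c(mm) 650.2 -22.2 size 96 200 ang -37.78 z 46.5 n 558
medium c(mm) 607.2 174.9 size 92 126 ang 1.99 z 89.4 n 2033
small c(mm) 592.6 -367.1 size 56 86 ang -6.77 z 36.1 n 792
stacked small none
large c(mm) 611.9 10.4 size 130 167 ang -1.83 z 45.2 n 2482
medium c(mm) 609.7 173.9 size 90 126 ang 2.17 z 87.9 n 2249
small c(mm) 596.4 -365.9 size 54 84 ang -3.13 z 35.2 n 339
stacked small none
```

```bash
python3 -m crank '[[[0.2,-0.01,0],[0,0,0]],[[0.2,-0.01,0],[0,0,0]],[[0.2,-0.01,0],[0,0,0]],[[0.2,-0.01,0],[0,0,0]],[[0.2,-0.01,0],[0,0,0]],[[0.1,0,0],[0,0,0]]]'
python3 -m crank '[[[0.1,0,0],[0,0,0]],[[0.1,0,0],[0,0,0]]]'
python3 -m crank '[[[0.1,0,0],[0,0,0]]]'
python3 -c "
from h import *
p,W=cases('scene')"
```

```text
t: 7.18
eef_pos: [0.5692, 0.0022, 0.0304]
ee_rot: [3.141, -0.044, 0.002]
contact_force: [-4.0, 0.5, 1.1]
finger_gap: 0.0856
grasp_force: 2.0
t: 7.35
eef_pos: [0.572, 0.0022, 0.0304]
ee_rot: [3.141, -0.044, -0.005]
contact_force: [-7.6, -0.2, 5.3]
finger_gap: 0.0852
grasp_force: 3.4
t: 7.43
eef_pos: [0.5745, 0.0023, 0.0304]
ee_rot: [3.141, -0.044, -0.005]
contact_force: [-6.9, 0.1, 3.8]
finger_gap: 0.0858
grasp_force: 3.3
large c(mm) 639.8 7.9 size 120 170 ang -0.00 z 45.2 n 2366
medium c(mm) 609.3 174.1 size 91 126 ang 1.66 z 87.8 n 2243
small c(mm) 596.6 -365.2 size 53 83 ang -4.68 z 35.2 n 343
stacked small none
```

```bash
python3 -m crank '[[[0.1,0,0],[0,0,0]]]' | egrep "eef|contact"
python3 -m crank '[[[0.1,0,0],[0,0,0]]]' | egrep "eef|contact"
python3 -m crank '[[[0.08,0,0],[0,0,0]]]' | egrep "eef|contact"
python3 -m crank '[[[0.08,0,0],[0,0,0]]]' | egrep "eef|contact"
```

```text
eef_pos: [0.5763, 0.0023, 0.0304]
contact_force: [-9.1, -0.7, 6.4]
eef_pos: [0.5779, 0.0023, 0.0304]
contact_force: [-13.1, -0.5, 9.7]
eef_pos: [0.5779, 0.0023, 0.0302]
contact_force: [-15.7, -0.9, 12.9]
eef_pos: [0.5779, 0.0023, 0.0302]
contact_force: [-19.3, -2.0, 16.5]
```

```bash
python3 -m crank '[[[0,0,0.15],[0,0,0]],[[0,0,0],[0,0,0]]]' | egrep "eef|contact"
python3 -m crank '[[[0.04,0,0.1],[0,0,0]],[[0,0,0],[0,0,0]],[[0,0,0],[0,0,0]]]' | egrep "eef|contact"
python3 -c "
from h import *
p,W=cases('scene');p,W=cases('top');cv2.imwrite('pics/t2.png',cv2.resize(p[110:300,180:400],(660,570))[:,:,::-1])"
```

```text
eef_pos: [0.5782, 0.0019, 0.0326]
contact_force: [-10.7, -1.9, -2.3]
eef_pos: [0.5782, 0.0019, 0.0341]
contact_force: [-12.4, -2.9, -2.5]
large c(mm) 641.2 8.9 size 118 170 ang -0.00 z 47.0 n 2370
medium c(mm) 609.5 173.1 size 90 128 ang 2.41 z 87.9 n 2250
small c(mm) 595.6 -365.5 size 53 86 ang -7.94 z 34.9 n 348
stacked small none
large c(mm) 645.2 -61.2 size 109 30 ang -2.26 z 47.6 n 268
medium c(mm) 607.0 175.3 size 93 126 ang 1.29 z 89.5 n 1985
small c(mm) 592.5 -367.5 size 56 87 ang -6.58 z 36.3 n 792
stacked small c(mm) 592.5 70.4 size 6 0 ang 6.71 z 134.1 n 3
```

View pics/t2.png

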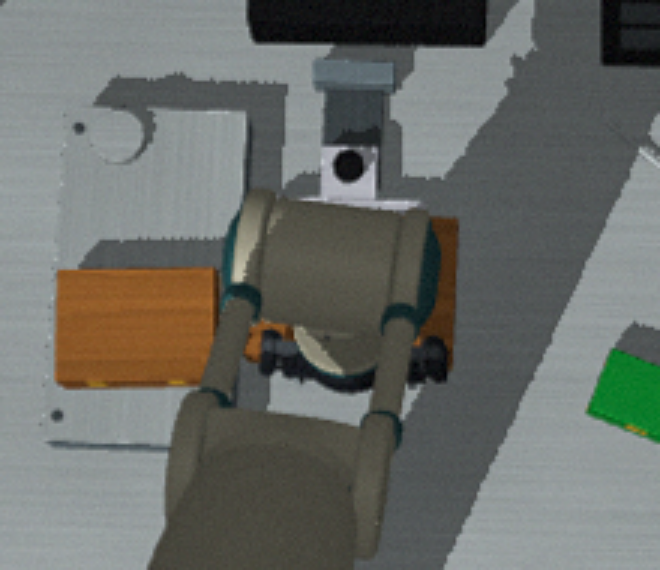

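View: arm over the large case, its far edge at row ~205 right on the stop plate (345,205); medium case untouched at (137,325). The fingers slightly lifted the rear of the case (the measured top rose by about 2 mm), so I lower and press again with it flat.

```bash
python3 -m crank '[[[0,0,-0.15],[0,0,0]],[[0,0,0],[0,0,0]]]' | egrep "eef|contact"
python3 -m crank '[[[0.1,0,-0.02],[0,0,0]],[[0,0,0],[0,0,0]]]' | egrep "eef|contact"
python3 -c "
from h import *
p,W=cases('scene')"
```

```text
eef_pos: [0.5781, 0.002, 0.0303]
contact_force: [-13.4, -3.0, -0.0]
eef_pos: [0.5781, 0.002, 0.0302]
contact_force: [-18.2, -4.0, 6.1]
large c(mm) 641.9 8.4 size 116 168 ang -0.23 z 45.2 n 2292
medium c(mm) 609.6 172.9 size 89 127 ang 2.38 z 87.8 n 2238
small c(mm) 596.7 -365.4 size 54 82 ang -4.34 z 34.9 n 350
stacked small none
```

```bash
python3 -m crank '[[[-0.1,0,0],[0,0,0]],[[-0.2,0,0],[0,0,0]],[[-0.3,0,0],[0,0,0]],[[-0.5,0,0],[0,0,0]],[[-0.8,0,0],[0,0,0]],[[-0.8,0,0],[0,0,0]],[[0,0,1],[0,0,0]],[[0,0,1],[0,0,0]],[[0,0,0.5],[0,0,0]]]' 0.8
python3 -m crank '[[[0,1,0],[0,0,0]],[[0,1,0],[0,0,0]],[[0,1,0],[0,0,0]],[[0,1,0],[0,0,0]],[[0,1,0],[0,0,0]],[[0,1,0],[0,0,0]],[[0,0.9,0],[0,0,0]],[[0,0,0],[0,0,0]],[[0,0,0],[0,0,0]]]'
python3 -c "
from h import *
for n in('scene','top'):
  p,W=cases(n);b,g=masks(p);rect(W,g,.043,.053,(.3,.05),(.8,.4),'riser')
cv2.imwrite('pics/t3.png',cv2.resize(p[110:300,180:400],(660,570))[:,:,::-1])"
```

```text
t: 9.47
eef_pos: [0.5238, 0.0017, 0.0978]
ee_rot: [3.14, -0.045, 0.013]
contact_force: [1.1, 0.1, -0.1]
finger_gap: 0.0685
grasp_force: 0.0
t: 10.22
eef_pos: [0.5223, 0.1758, 0.0953]
ee_rot: [-3.141, 0.04, -0.006]
contact_force: [-0.2, -0.4, 0.6]
finger_gap: 0.0684
grasp_force: 0.0
large c(mm) 646.6 8.3 size 107 168 ang -0.28 z 45.2 n 2293
medium c(mm) 610.0 173.5 size 90 127 ang 1.96 z 87.8 n 2230
small c(mm) 596.3 -366.2 size 54 82 ang -6.00 z 34.9 n 343
stacked small none
riser c(mm) 657.9 173.6 size 282 152 ang -1.18 z 48.1 n 5118
large c(mm) 644.9 9.1 size 110 170 ang -0.05 z 46.6 n 3041
medium c(mm) 608.4 149.8 size 93 75 ang 2.79 z 89.5 n 1000
small c(mm) 592.4 -367.5 size 56 86 ang -7.50 z 36.3 n 794
stacked small none
riser c(mm) 657.6 175.5 size 281 151 ang -1.04 z 49.3 n 2890
```

View pics/t3.png

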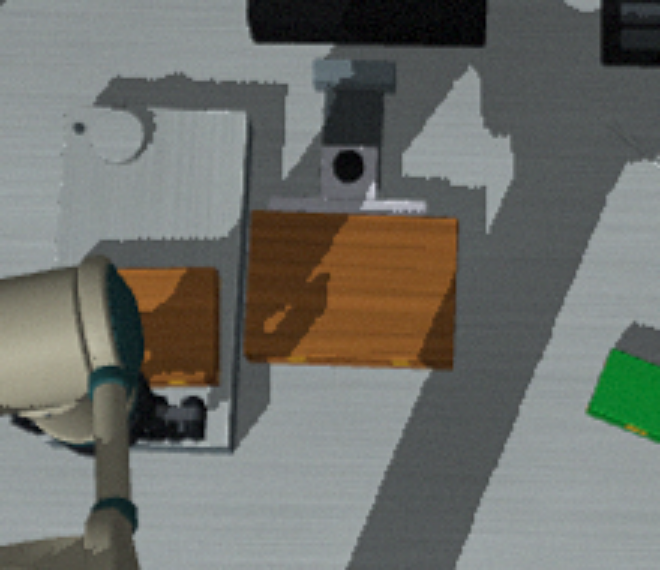

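The large case sits flush on the stop plate (edge at (250,210)–(457,218)), with a small gap to the riser at col ~245. Next I push the medium case ~44 mm in +x.

```bash
python3 -m crank '[[[0,0,-0.7],[0,0,0]],[[0.4,0,0],[0,0,0]],[[0.4,0,0],[0,0,0]],[[0.3,0,0],[0,0,0]],[[0.3,0,0],[0,0,0]],[[0.3,0,0],[0,0,0]],[[0.3,0,0],[0,0,0]],[[0.3,0,0],[0,0,0]],[[0.3,0,0],[0,0,0]],[[0.2,0,0],[0,0,0]]]'
python3 -m crank '[[[0.2,0,0],[0,0,0]],[[0,0,0],[0,0,0]],[[0,0,0],[0,0,0]]]'
python3 -c "
from h import *
cases('scene')"
```

```text
t: 11.15
eef_pos: [0.5912, 0.1746, 0.0777]
ee_rot: [3.141, -0.045, -0.001]
contact_force: [-4.3, 0.1, 5.0]
finger_gap: 0.0679
grasp_force: 2.8
t: 11.4
eef_pos: [0.5971, 0.1747, 0.0775]
ee_rot: [-3.141, 0.044, -0.004]
contact_force: [0.6, 0.2, 1.3]
finger_gap: 0.0686
grasp_force: 0.1
large c(mm) 646.0 7.8 size 108 167 ang -0.03 z 45.2 n 2098
medium c(mm) 650.2 172.0 size 101 126 ang -1.24 z 87.9 n 2303
small c(mm) 596.2 -366.0 size 52 84 ang -5.23 z 35.1 n 347
stacked small none
```

```bash
python3 -m crank '[[[-0.3,0,0],[0,0,0]],[[-0.5,0,0],[0,0,0]],[[0,0,1],[0,0,0]],[[0,0,1],[0,0,0]],[[0,0,1],[0,0,0]],[[0.2,0.3,0],[0,0,1]],[[0.2,0.3,0],[0,0,1]],[[0.2,0.3,0],[0,0,1]],[[0.2,0.3,0],[0,0,1]],[[0.3,0.3,0],[0,0,1]]]' 0.5
python3 -m crank '[[[0.3,0.3,0],[0,0,1]],[[0.3,0.3,0],[0,0,1]],[[0.3,0.3,0],[0,0,1]],[[0.3,0.3,0],[0,0,1]],[[0.2,0.3,0],[0,0,1]],[[0.2,0.3,0],[0,0,1]],[[0.2,0.3,0],[0,0,1]],[[0.1,0.3,0],[0,0,1]],[[0,0.2,0],[0,0,1]],[[0,0,0],[0,0,1]]]'
python3 -m crank '[[[0,0,0],[0,0,0]],[[0,0,0],[0,0,0]]]'
python3 -c "
from h import *
cases('top')"
```

```text
t: 12.28
eef_pos: [0.6029, 0.2126, 0.1525]
ee_rot: [3.044, 0.778, 0.001]
contact_force: [0.8, -0.2, -0.5]
finger_gap: 0.0428
grasp_force: 0.0
t: 13.12
eef_pos: [0.6507, 0.2785, 0.1521]
ee_rot: [2.246, 2.197, 0.002]
contact_force: [-0.2, -0.8, -0.3]
finger_gap: 0.0425
grasp_force: 0.0
t: 13.28
eef_pos: [0.6505, 0.2773, 0.1522]
ee_rot: [2.255, 2.187, 0.0]
contact_force: [-0.3, 0.3, -0.5]
finger_gap: 0.0427
grasp_force: 0.0
large c(mm) 645.7 8.8 size 111 170 ang -1.01 z 46.5 n 3044
medium c(mm) 654.2 173.0 size 92 125 ang -1.54 z 89.6 n 2004
small c(mm) 592.7 -367.6 size 56 87 ang -7.54 z 36.4 n 799
stacked small none
```

```bash
python3 -m crank '[[[0,0,-1],[0,0,0]],[[0,0,-1],[0,0,0]],[[0,0,-1],[0,0,0]],[[0,0,-0.1],[0,0,0]],[[0,-0.5,0],[0,0,0]],[[0,-0.4,0],[0,0,0]],[[0,-0.3,0],[0,0,0]],[[0,-0.3,0],[0,0,0]],[[0,-0.3,0],[0,0,0]],[[0,-0.3,0],[0,0,0]]]'
python3 -m crank '[[[0,-0.3,0],[0,0,0]],[[-0.02,-0.3,0],[0,0,0]],[[-0.02,-0.3,0],[0,0,0]],[[-0.02,-0.3,0],[0,0,0]],[[-0.02,-0.3,0],[0,0,0]],[[-0.02,-0.3,0],[0,0,0]],[[-0.02,-0.3,0],[0,0,0]],[[-0.02,-0.3,0],[0,0,0]]]'
python3 -c "
from h import *
cases('scene')"
```

```text
t: 14.17
eef_pos: [0.652, 0.2253, 0.0769]
ee_rot: [2.253, 2.188, 0.008]
contact_force: [0.5, 6.0, 4.1]
finger_gap: 0.0425
grasp_force: 2.9
t: 14.83
eef_pos: [0.6486, 0.1656, 0.0769]
ee_rot: [2.252, 2.189, 0.008]
contact_force: [0.6, 5.6, 5.0]
finger_gap: 0.0429
grasp_force: 3.0
large c(mm) 647.2 35.4 size 107 221 ang -0.54 z 45.3 n 1039
medium c(mm) 653.0 92.8 size 91 131 ang -1.96 z 87.9 n 1309
small c(mm) 596.5 -364.5 size 55 83 ang -3.06 z 35.1 n 343
stacked small c(mm) 681.0 171.9 size 1 0 ang -149.14 z 121.4 n 2
```

```bash
python3 -m crank '[[[-0.01,-0.3,0],[0,0,0]],[[-0.01,-0.3,0],[0,0,0]],[[-0.01,-0.3,0],[0,0,0]],[[-0.01,-0.3,0],[0,0,0]],[[0,-0.3,0],[0,0,0]],[[0,-0.3,0],[0,0,0]],[[0,-0.3,0],[0,0,0]],[[0,-0.3,0],[0,0,0]],[[0,-0.3,0],[0,0,0]],[[0,0,0],[0,0,0]]]'
python3 -c "
from h import *
cases('scene');cases('top')"
```

```text
t: 15.72
eef_pos: [0.6457, 0.0948, 0.0743]
ee_rot: [2.253, 2.189, -0.004]
contact_force: [-0.5, 0.8, -0.4]
finger_gap: 0.0423
grasp_force: 0.0
large c(mm) 681.2 7.8 size 37 168 ang -0.06 z 45.8 n 439
medium c(mm) 650.9 24.4 size 89 126 ang -1.80 z 85.0 n 949
small c(mm) 595.1 -365.7 size 54 82 ang -7.86 z 35.1 n 345
stacked small c(mm) 678.1 99.4 size 0 0 ang 0.00 z 120.9 n 1
large c(mm) 645.6 1.2 size 111 155 ang -0.88 z 46.6 n 965
medium c(mm) 648.1 17.3 size 92 116 ang -1.92 z 86.6 n 1807
small c(mm) 592.9 -367.8 size 56 87 ang -7.14 z 36.1 n 796
stacked small none
```

```bash
python3 -m crank '[[[0,-0.2,0],[0,0,0]],[[0,-0.2,0],[0,0,0]],[[0,-0.15,0],[0,0,0]],[[0,0,0],[0,0,0]],[[0,0.3,0],[0,0,0]],[[0,0.5,0],[0,0,0]],[[0,0.8,0],[0,0,0]],[[0,0,1],[0,0,0]],[[0,0,1],[0,0,0]],[[0,0,1],[0,0,0]]]' 0.9
python3 -m crank '[[[-1,0,1],[0,0,0]],[[-1,0,1],[0,0,0]],[[-1,0,1],[0,0,0]],[[-1,0,0],[0,0,0]],[[-0.5,0,0],[0,0,0]]]'
python3 -c "
from h import *
p,W=cases('scene');p,W=cases('top');cv2.imwrite('pics/t4.png',cv2.resize(p[110:300,180:480],(750,475))[:,:,::-1])"
```

```text
t: 16.65
eef_pos: [0.6457, 0.1253, 0.1503]
ee_rot: [-2.25, -2.191, 0.001]
contact_force: [0.4, 0.1, -0.3]
finger_gap: 0.077
grasp_force: 0.0
t: 17.07
eef_pos: [0.5315, 0.1248, 0.2273]
ee_rot: [2.25, 2.191, 0.003]
contact_force: [-0.6, -0.5, -0.5]
finger_gap: 0.0768
grasp_force: 0.0
large c(mm) 648.5 9.3 size 103 169 ang 0.13 z 45.6 n 788
medium c(mm) 650.4 9.9 size 90 125 ang -2.18 z 85.0 n 1677
small c(mm) 595.5 -366.9 size 54 86 ang -7.88 z 35.2 n 343
stacked small none
large c(mm) 645.7 8.5 size 111 170 ang -1.20 z 46.4 n 1078
medium c(mm) 648.0 10.2 size 93 125 ang -1.85 z 86.5 n 1989
small c(mm) 592.4 -367.2 size 56 87 ang -7.97 z 36.2 n 789
stacked small none
```

View pics/t4.png

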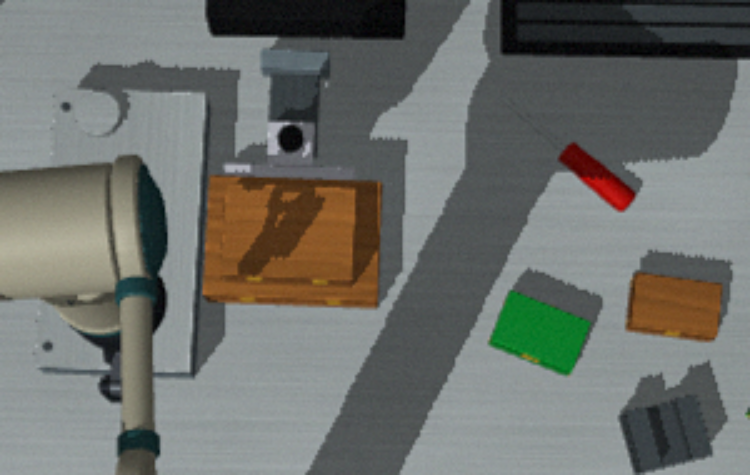

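Stack looks right: medium centred on large at (290,232); small case free at (675,305) beside the green decoy (545,332) and vee block (660,430). Now the small case.

```bash
python3 -m crank '[[[0.12,-1,0],[0,0,-0.1]],[[0.12,-1,0],[0,0,-0.1]],[[0.12,-1,0],[0,0,-0.1]],[[0.12,-1,0],[0,0,-0.1]],[[0.12,-1,0],[0,0,-0.1]],[[0.12,-1,0],[0,0,-0.1]],[[0.12,-1,0],[0,0,-0.1]],[[0.12,-1,0],[0,0,-0.1]],[[0.12,-1,0],[0,0,-0.1]],[[0.12,-1,0],[0,0,-0.1]]]' 1 40
python3 -m crank '[[[0.13,-1,0],[0,0,0]],[[0.13,-1,0],[0,0,0]],[[0.13,-1,0],[0,0,0]],[[0.13,-1,0],[0,0,0]],[[0.13,-1,0],[0,0,0]],[[0.13,-1,0],[0,0,0]],[[0.13,-1,0],[0,0,0]],[[0.13,-1,0],[0,0,0]],[[0.13,-1,0],[0,0,0]],[[0.13,-0.6,0],[0,0,0]]]'
python3 -m crank '[[[0,0,0],[0,0,0]],[[0,0,0],[0,0,0]],[[0,0,0],[0,0,0]]]'
```

```text
t: 18.0
eef_pos: [0.5652, -0.1277, 0.2244]
ee_rot: [2.364, 2.069, 0.001]
contact_force: [1.1, 0.0, -1.2]
finger_gap: 0.0851
grasp_force: 0.0
t: 18.83
eef_pos: [0.5975, -0.3697, 0.2236]
ee_rot: [2.364, 2.067, -0.001]
contact_force: [0.5, -0.4, -0.4]
finger_gap: 0.0853
grasp_force: 0.0
t: 19.08
eef_pos: [0.5967, -0.3656, 0.2241]
ee_rot: [-2.362, -2.069, -0.001]
contact_force: [-0.4, -0.5, 0.3]
finger_gap: 0.0852
grasp_force: 0.0
```

```bash
python3 -m crank '[[[-0.1,0,-1],[0,0,0]],[[0,0,-1],[0,0,0]],[[0,0,-1],[0,0,0]],[[0,0,-1],[0,0,0]],[[0,0,-1],[0,0,0]],[[0,0,-1],[0,0,0]],[[0,0,-1],[0,0,0]],[[0,0,-0.6],[0,0,0]],[[0,0,-0.4],[0,0,0]],[[0,0,0],[0,0,0]]]'
python3 -m crank '[[[0,0,0],[0,0,0]],[[0,0,0],[0,0,0]],[[0,0,0],[0,0,0]],[[0,0,0],[0,0,0]],[[0,0,0],[0,0,0]],[[0,0,0],[0,0,0]]]' 0 40
```

```text
t: 19.92
eef_pos: [0.5928, -0.3643, 0.0226]
ee_rot: [-2.359, -2.068, 0.001]
contact_force: [-0.2, 0.6, -1.0]
finger_gap: 0.0855
grasp_force: 0.0
t: 20.42
eef_pos: [0.5944, -0.3669, 0.0268]
ee_rot: [2.362, 2.068, 0.001]
contact_force: [-2.0, 0.5, 6.9]
finger_gap: 0.0536
grasp_force: 45.1
```

```bash
python3 -m crank '[[[0,0,0.3],[0,0,0]],[[0,0,0.6],[0,0,0]],[[0,0,1],[0,0,0]],[[0,0,1],[0,0,0]],[[0,0,1],[0,0,0]],[[0,0,1],[0,0,0]],[[0,0,1],[0,0,0]],[[0,0,0.8],[0,0,0]],[[0,0,0.5],[0,0,0]],[[0,0,0],[0,0,0]]]'
python3 -m crank '[[[0.15,0.6,0],[0,0,0.1]],[[0.15,1,0],[0,0,0.1]],[[0.15,1,0],[0,0,0.1]],[[0.15,1,0],[0,0,0.1]],[[0.15,1,0],[0,0,0.1]],[[0.15,1,0],[0,0,0.1]],[[0.15,1,0],[0,0,0.1]],[[0.15,1,0],[0,0,0.1]],[[0.15,1,0],[0,0,0.1]],[[0.15,1,0],[0,0,0.05]]]'
python3 -m crank '[[[0.15,1,0],[0,0,0]],[[0.15,1,0],[0,0,0]],[[0.15,1,0],[0,0,0]],[[0.15,1,0],[0,0,0]],[[0.1,0.8,0],[0,0,0]],[[0.05,0.5,0],[0,0,0]],[[0,0.2,0],[0,0,0]],[[0,0,0],[0,0,0]],[[0,0,0],[0,0,0]],[[0,0,0],[0,0,0]]]'
python3 -c "
from h import *
p,W=cases('scene');b,g=masks(p);rect(W,b,.16,.3,(.4,-.2),(.8,.2),'held')
p,W=cases('top')"
```

```text
t: 21.25
eef_pos: [0.5951, -0.3675, 0.2088]
ee_rot: [2.359, 2.064, 0.003]
contact_force: [-0.0, -0.4, -2.1]
finger_gap: 0.0534
grasp_force: 44.3
t: 22.08
eef_pos: [0.6301, -0.1239, 0.2028]
ee_rot: [-2.254, -2.183, 0.002]
contact_force: [-0.0, 0.6, -2.1]
finger_gap: 0.053
grasp_force: 44.2
t: 22.92
eef_pos: [0.6497, 0.0098, 0.2045]
ee_rot: [2.259, 2.183, -0.001]
contact_force: [0.6, 0.0, -2.2]
finger_gap: 0.0531
grasp_force: 44.2
large c(mm) 647.9 8.6 size 104 170 ang 0.00 z 45.5 n 785
medium c(mm) 650.4 10.6 size 91 124 ang -1.28 z 85.0 n 1662
small c(mm) 526.0 -467.2 size 0 0 ang 0.00 z 25.1 n 1
stacked small none
held c(mm) 651.5 10.0 size 57 81 ang -2.98 z 211.3 n 736
large c(mm) 645.1 -45.8 size 112 61 ang -2.65 z 46.6 n 538
medium c(mm) 648.7 43.3 size 91 60 ang -1.97 z 86.6 n 444
small none
stacked small none
```

```bash
python3 -m crank '[[[0,0,-0.5],[0,0,0]],[[0,0,-0.8],[0,0,0]],[[0,0,-0.8],[0,0,0]],[[0,0,-0.6],[0,0,0]],[[0,0,-0.4],[0,0,0]],[[0,0,-0.2],[0,0,0]],[[0,0,0],[0,0,0]],[[0,0,0],[0,0,0]]]'
python3 -m crank '[[[0,0,-0.08],[0,0,0]],[[0,0,0],[0,0,0]]]' | egrep "eef|contact"
python3 -m crank '[[[0,0,-0.08],[0,0,0]],[[0,0,0],[0,0,0]]]' | egrep "eef|contact"
python3 -m crank '[[[0,0,-0.08],[0,0,0]],[[0,0,0],[0,0,0]]]' | egrep "eef|contact"
```

```text
t: 23.68
eef_pos: [0.6505, 0.0106, 0.1229]
ee_rot: [2.258, 2.183, 0.001]
contact_force: [0.0, -0.4, -2.6]
finger_gap: 0.0529
grasp_force: 44.1
eef_pos: [0.6506, 0.0109, 0.1212]
contact_force: [-0.2, 0.2, -2.7]
eef_pos: [0.65, 0.011, 0.1186]
contact_force: [0.2, -0.2, -2.7]
eef_pos: [0.6498, 0.0111, 0.1161]
contact_force: [0.1, -0.0, -2.7]
```

```bash
python3 -m crank '[[[0,0,-0.06],[0,0,0]],[[0,0,0],[0,0,0]]]' | egrep "eef|contact"
python3 -m crank '[[[0,0,-0.04],[0,0,0]],[[0,0,0],[0,0,0]]]' | egrep "eef|contact"
python3 -m crank '[[[0,0,-0.04],[0,0,0]],[[0,0,0],[0,0,0]]]' | egrep "eef|contact"
python3 -m crank '[[[0,0,-0.04],[0,0,0]],[[0,0,0],[0,0,0]]]' | egrep "eef|contact"
```

```text
eef_pos: [0.6498, 0.011, 0.1145]
contact_force: [0.2, 0.2, -2.7]
eef_pos: [0.6499, 0.011, 0.1136]
contact_force: [0.3, 0.9, -2.1]
eef_pos: [0.6499, 0.011, 0.1126]
contact_force: [-0.1, -0.6, -2.0]
eef_pos: [0.6501, 0.011, 0.1119]
contact_force: [0.3, 0.1, -2.2]
```

```bash
python3 -m crank '[[[0,0,-0.04],[0,0,0]],[[0,0,0],[0,0,0]]]' | egrep "eef|contact"
python3 -m crank '[[[0,0,-0.04],[0,0,0]],[[0,0,0],[0,0,0]]]' | egrep "eef|contact"
python3 -m crank '[[[0,0,-0.04],[0,0,0]],[[0,0,0],[0,0,0]]]' | egrep "eef|contact"
python3 -c "
from h import *
p,W=cloud('scene');b,g=masks(p);rect(W,b,.115,.15,(.55,-.1),(.75,.1),'held')"
```

```text
eef_pos: [0.6501, 0.011, 0.1118]
contact_force: [-1.7, 0.3, 3.7]
eef_pos: [0.65, 0.011, 0.1118]
contact_force: [-3.5, 0.9, 8.5]
eef_pos: [0.6501, 0.011, 0.1118]
contact_force: [-4.4, 0.2, 13.0]
held c(mm) 651.7 15.6 size 54 71 ang -5.56 z 120.1 n 422
```

```bash
python3 -m crank '[[[0,0,0.08],[0,0,0]],[[0,0,0],[0,0,0]]]' | egrep "eef|contact"
python3 -m crank '[[[0,0,0],[0,0,0]],[[0,0,0],[0,0,0]],[[0,0,0],[0,0,0]],[[0,0,0],[0,0,0]],[[0,0,0],[0,0,0]],[[0,0,0],[0,0,0]]]' 1
python3 -m crank '[[[0,0,0.3],[0,0,0]],[[0,0,0.5],[0,0,0]],[[0,0,1],[0,0,0]],[[0,0,1],[0,0,0]],[[0,0,1],[0,0,0]],[[-1,0,1],[0,0,0]],[[-1,0,0],[0,0,0]],[[-1,0,0],[0,0,0]],[[-1,0,0],[0,0,0]],[[-1,0,0],[0,0,0]]]'
python3 -m crank '[[[0,0,0],[0,0,0]],[[0,0,0],[0,0,0]],[[0,0,0],[0,0,0]]]'
python3 -c "
from h import *
cases('scene');p,W=cases('top');b,g=masks(p)
rect(W,g,.012,.03,(.2,.2),(.5,.5),'ring');rect(W,g,.02,.06,(.2,-.5),(.5,-.1),'vee')
cv2.imwrite('pics/t5.png',cv2.resize(p[110:310,120:480],(792,440))[:,:,::-1])"
```

```text
eef_pos: [0.6504, 0.011, 0.1118]
contact_force: [-1.8, 0.2, 5.5]
t: 26.07
eef_pos: [0.6499, 0.011, 0.1105]
ee_rot: [-2.258, -2.184, 0.0]
contact_force: [0.0, 1.5, 0.2]
finger_gap: 0.0854
grasp_force: 0.0
t: 26.9
eef_pos: [0.5239, 0.011, 0.2316]
ee_rot: [2.257, 2.183, 0.001]
contact_force: [-0.0, 0.5, -0.3]
finger_gap: 0.0854
grasp_force: 0.0
t: 27.15
eef_pos: [0.5258, 0.0109, 0.2317]
ee_rot: [2.257, 2.183, 0.003]
contact_force: [-0.4, -0.6, -0.3]
finger_gap: 0.0852
grasp_force: 0.0
large c(mm) 647.9 9.6 size 104 167 ang 0.26 z 45.5 n 782
medium c(mm) 651.2 11.1 size 88 124 ang -1.25 z 85.1 n 1008
small none
stacked small c(mm) 654.1 10.1 size 54 83 ang -1.49 z 119.9 n 718
large c(mm) 644.5 -57.1 size 111 39 ang -2.65 z 46.5 n 472
medium c(mm) 647.8 -50.1 size 89 12 ang 4.20 z 86.4 n 81
small c(mm) 523.2 -464.8 size 0 0 ang 0.00 z 28.1 n 1
stacked small none
ring c(mm) 430.4 374.6 size 71 71 ang -43.38 z 23.1 n 548
vee c(mm) 466.4 -356.0 size 60 72 ang 14.69 z 42.2 n 729
```

View pics/t5.png

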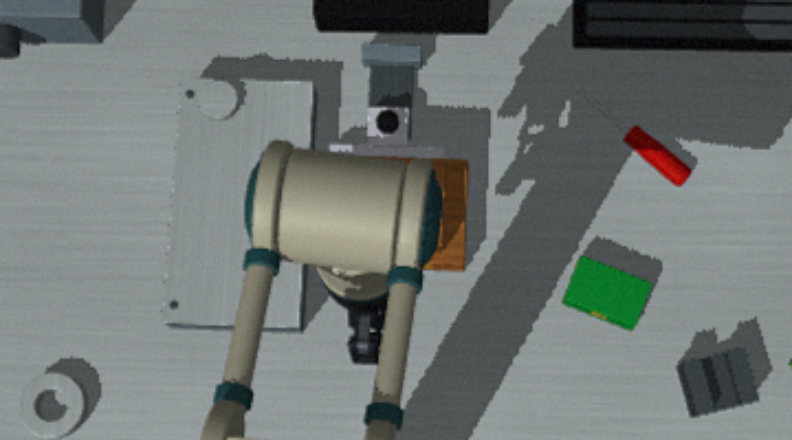

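The stack stands and nothing else has moved. The arm hides the case, so I clear it away and check the large case against the stop once more.

```bash
python3 -m crank '[[[-0.5,-1,0],[0,0,0]],[[-0.5,-1,0],[0,0,0]],[[-0.5,-1,0],[0,0,0]],[[-0.5,-1,0],[0,0,0]],[[-0.5,-1,0],[0,0,0]],[[-0.5,-1,0],[0,0,0]],[[0,-1,0],[0,0,0]],[[0,-1,0],[0,0,0]],[[0,0,0],[0,0,0]],[[0,0,0],[0,0,0]]]' | grep eef
python3 -c "
from h import *
cases('scene');p,W=cases('top');z=np.load('pics/top0.npz')
cv2.imwrite('pics/t6.png',cv2.resize(p[150:290,240:380],(600,600))[:,:,::-1])"
```

```text
eef_pos: [0.4507, -0.1904, 0.2305]
large c(mm) 647.6 9.4 size 105 168 ang 0.02 z 45.5 n 791
medium c(mm) 650.2 11.2 size 91 123 ang -1.94 z 85.0 n 1015
small c(mm) 527.0 -465.7 size 0 0 ang 0.00 z 26.0 n 1
stacked small c(mm) 653.6 10.0 size 55 84 ang -1.24 z 119.9 n 727
large c(mm) 645.5 8.9 size 111 171 ang -0.80 z 46.5 n 1070
medium c(mm) 648.4 10.3 size 92 126 ang -1.55 z 86.5 n 1088
small c(mm) 523.3 -465.1 size 0 0 ang 0.00 z 27.2 n 1
stacked small c(mm) 652.1 9.1 size 56 85 ang -2.00 z 121.7 n 861
```

View pics/t6.png

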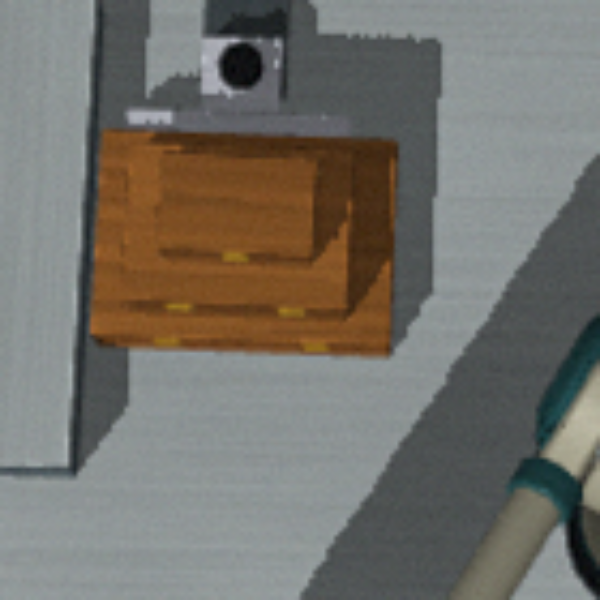

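The large case's far edge (105–397, ~135) is still on the stop, unchanged since pressing, and the medium (235,235) and small (240,205) cases are centred and square on it. I'm handing in.

```bash
python3 -c "
from cell import env
print(env.hand_in())"
```

```text
the job is handed in; nothing more can be done
None
```

I handed the job in, without a verdict back: the large case is pressed home against the stop beside the riser, the medium and small cases are stacked square and centred on it, and the bystanders look undisturbed.

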